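# Swap the wrong tube in the habitat analyser and shut its cover

### The arm

A 6-joint arm with a two-finger parallel gripper is mounted at the origin on the work surface. World frame = base frame: x ahead of the robot, y to its left, z up, the work surface at z = 0. Lengths are in m, angles in degrees, forces in N, time in s.
With the tool pointing down it reaches from about 0.25 to 0.85 m from the base axis. Payload 12.5 kg.
Tool frame: the origin (TCP) lies on the centre line of the jaws, within the pads' length; the fingertips stand robot.nose_length ahead of it and the grasp point (between the pads) lies 5 mm behind it (robot.nose_length is the distance from the TCP to the fingertips, in m); z points along the fingers, y is the direction in which the jaws open and shut (so a half turn about z gives the same grasp; the last joint's range is limited). The gripper opens to 93 mm and grips with 3 to 60 N. Pads are 15 mm wide; open, the fingers measure 128 mm over their backs; the gripper's body (75 mm by 188 mm) begins 65 mm behind the grasp point.
Start: joints at [-75.378, 20.094, 94.641, -0, 65.266, -4.847], TCP at [0.183, -0.519, 0.233] pointing down, gripper open.
Joint ranges: [-157.81, 157.81], [-45, 120.19], [0.68, 151.7], [-89.99, 269.99], [4.06, 180], [-164.3, 164.3]. Speed limits (degrees/s): [127.2, 127.2, 159.86, 180, 180, 180].

### API

Orientations are given as a 3x3 rotation matrix whose columns are the frame's x, y, z axes.
In Python, from plant import status, get_image, robot gives the robot as it stands.
- The arm moves only by the shell command python3 -m creep 'ROWS' [OPENING] [FORCE]. ROWS is text: rows parted by semicolons, each of 4 numbers parted by spaces: the shift along the tool's x, y, z in mm, then the turn about the tool's z in rad. In form: dx dy dz spin; .... A call has 1 to 12 rows; each row shifts and turns the commanded pose from where the row before left it, along the tool's axes as they then stand; what a row does not reach is not made up. A row lasts 1/8 s, in which the tool goes at most 62.5 mm and 10.7 degrees, less where a joint would pass 70% of its speed; a pose out of reach is approached as far as the arm can. A call with a gripper value outside its range is refused whole. OPENING is the opening in per cent of the stroke, from 0 (shut) to 100 (fully open), set as the call begins (- or left out, the last holds). The fingers move at their own pace and stop on an object; FORCE is the grip in N (left out, the last holds). Time passes only in rows, so rows that do not move let the fingers close. It gives the time, the measured TCP pose, the force and the opening at its end, in the units of the state.
- status.observe(): the state, without advancing time (a new reading comes with each control period).
- get_image(name): name is "scene" or "top"; returns a dict with "image" (420x560x3 uint8, blue, green, red), "fx", "fy", "cx", "cy" (pixels), "extrinsics" (4x4, takes a point from camera to world coordinates). Camera axes: x right, y up, looking along -z (the intrinsics and any distortion apply to the point x, -y, -z); pixel columns grow to the right and rows downward; lengths in m; the calibration is good to about 2 mm. A picture is of the moment at which its call begins. There is no depth.
- robot.finish_job(): hands the job in, once; it reports no verdict.
The state is a dict: "time_s": time; "q": joint angles; "joint_velocities": joint speeds; "tau": joint torques, N m; "eef_pos": TCP position; "tool_rot": TCP orientation; "ft_force": force on the tool from outside, world axes, zero at the start; "torque": the same for the moment, N m; "finger_gap": finger opening in m.
Only numpy, scipy, OpenCV 4.12 (cv2) and the standard library are available. Lean on these libraries where they do the work, as an engineer would, in place of code of your own. Each camera call takes 0.05 s, during which the arm holds its last target. There are 200 camera calls.

### The job

The analyser's sample bay should hold only plain-capped tubes, but one tube with a wide flange under its cap has got in. Slide the cover fully open, take that flanged tube out and stand it fully down in an empty hole of the bench rack, then put the rack's only plain-capped tube fully down in the emptied well and slide the cover fully shut. Lower the tubes into their holes rather than dropping them, and leave the other tubes and everything else on the bench where they are.

Things in the scene. Friction and masses are not known exactly. Their poses are not given: they have to be found in the camera images.
- analyser: Fixed white bench analyser, 106 x 284 x 104 mm (x, y, z), origin under its centre. The half at -y is an open-topped sample bay, inside 84 mm (x) by 132 mm (y), with three wells in a line along y at 44 mm pitch (well0..2) in a floor 50 mm above the table; the bay's walls and the guide rails rise to 98 and 104 mm above the table. The half at +y is a closed housing, flat top at 98 mm, over which the cover slides when opened.
- cover (a joint): Clear flat sliding cover of the bay, 92 x 138 x 5 mm, its underside 98 mm above the table. Joint in m: 0 = fully shut over the bay, grows along the analyser's +y to 0.135 = fully open (end stops at both ends). It slides against about 1.5 N of friction and stays where left. Seated tubes clear its underside by 4 mm.
- cover_handle (a point): Centre of the black rib that is the cover's handle: 60 mm (analyser x) by 12 mm (analyser y, the sliding direction) by 25 mm high, upright on the cover's centre; from 103 to 128 mm above the table, this point 115.5 mm above the table. Moves with the cover. Axes as the analyser's.
- rack: Fixed grey tube rack, block of 100 x 200 x 50 mm (x, y, z), origin under its centre; 2 x 4 round holes at 46 mm pitch, at x = -23, 23 mm and y = -69, -23, 23, 69 mm in its frame, mouths at the top face (50 mm above the table), 19 mm diameter, 40 mm deep with a flat bottom, so a seated tube's foot is 10 mm above the table; five of them holding tubes at the start, three empty.
- well0 (a point): Centre of the mouth of bay well 0, 50 mm above the table; round well of 19 mm diameter, 40 mm deep with a flat bottom, so a seated tube's foot is 10 mm above the table. All three hold tubes at the start.
- well1 (a point): Centre of the mouth of bay well 1, 50 mm above the table; round well of 19 mm diameter, 40 mm deep with a flat bottom, so a seated tube's foot is 10 mm above the table. All three hold tubes at the start.
- well2 (a point): Centre of the mouth of bay well 2, 50 mm above the table; round well of 19 mm diameter, 40 mm deep with a flat bottom, so a seated tube's foot is 10 mm above the table. All three hold tubes at the start.
- flanged_out: The one flanged tube that stands in the bay at the start (in any of its wells), to be taken out. Flanged tube: aluminium, 16 mm diameter with a 5 mm tapered foot, 84 mm tall in all; white cap of 20 mm diameter over the top 34 mm, with a wide flange disc (34 mm diameter, 4 mm thick, 46 to 50 mm above the foot) at the bottom of the cap. About 60 g. Origin: centre of the tube's foot; z up along the tube.
- plain_in: The one plain-capped tube that stands in the rack at the start, to go into the bay. Plain-capped tube: aluminium, 16 mm diameter with a 5 mm tapered foot, 84 mm tall in all, white straight cap of 20 mm diameter over the top 34 mm. About 60 g. Origin: centre of the tube's foot; z up along the tube.
- plain_a: Stays where it is, in the bay. Plain-capped tube: aluminium, 16 mm diameter with a 5 mm tapered foot, 84 mm tall in all, white straight cap of 20 mm diameter over the top 34 mm. About 60 g. Origin: centre of the tube's foot; z up along the tube.
- plain_b: Stays where it is, in the bay. Plain-capped tube: aluminium, 16 mm diameter with a 5 mm tapered foot, 84 mm tall in all, white straight cap of 20 mm diameter over the top 34 mm. About 60 g. Origin: centre of the tube's foot; z up along the tube.
- flanged_a: Stays where it is, in the rack. Flanged tube: aluminium, 16 mm diameter with a 5 mm tapered foot, 84 mm tall in all; white cap of 20 mm diameter over the top 34 mm, with a wide flange disc (34 mm diameter, 4 mm thick, 46 to 50 mm above the foot) at the bottom of the cap. About 60 g. Origin: centre of the tube's foot; z up along the tube.
- flanged_b: Stays where it is, in the rack. Flanged tube: aluminium, 16 mm diameter with a 5 mm tapered foot, 84 mm tall in all; white cap of 20 mm diameter over the top 34 mm, with a wide flange disc (34 mm diameter, 4 mm thick, 46 to 50 mm above the foot) at the bottom of the cap. About 60 g. Origin: centre of the tube's foot; z up along the tube.
- flanged_c: Stays where it is, in the rack. Flanged tube: aluminium, 16 mm diameter with a 5 mm tapered foot, 84 mm tall in all; white cap of 20 mm diameter over the top 34 mm, with a wide flange disc (34 mm diameter, 4 mm thick, 46 to 50 mm above the foot) at the bottom of the cap. About 60 g. Origin: centre of the tube's foot; z up along the tube.
- flanged_d: Stays where it is, in the rack. Flanged tube: aluminium, 16 mm diameter with a 5 mm tapered foot, 84 mm tall in all; white cap of 20 mm diameter over the top 34 mm, with a wide flange disc (34 mm diameter, 4 mm thick, 46 to 50 mm above the foot) at the bottom of the cap. About 60 g. Origin: centre of the tube's foot; z up along the tube.
- bottle: Bystander: upright white bottle, 42 mm diameter, 150 mm tall, between rack and analyser. Origin: centre of its underside.
- tape: Bystander: roll of black tape lying flat, 56 mm diameter, 20 mm high, between rack and analyser. Origin: centre of its underside.
- screwdriver: Bystander: screwdriver, 160 mm long, lying near the robot. Lies along its x.
- panel: Bystander: small solar panel, 70 x 110 x 6 mm, lying flat near the robot. Origin under its centre.
- meter: Bystander: black hand multimeter, 75 x 140 x 41 mm, lying beyond rack and analyser. Origin under its centre.
- mug: Bystander: steel mug, 72 mm diameter, 85 mm tall, beyond rack and analyser. Origin: centre of its underside.
Not all that is in view belongs to the job. Leave any brown or orange look-alike of the flanged_a alone. Leave any pink look-alike of the flanged_d alone.

How it is judged (in metres and radians):
On the way, in this order (a step that is already met when the one before it is completed fails the run):
1. the cover is slid fully open (value of joint cover above 0.122 m), for 0.1 s.
2. the flanged tube from the bay stands fully down in a rack hole (x of flanged_out in the frame of rack between -0.045 and 0.045 m and y of flanged_out in the frame of rack between -0.095 and 0.095 m and z of flanged_out in the frame of rack between 0.004 and 0.014 m and angle between flanged_out's own z axis and vertical below 0.13 rad), for 0.2 s.
3. the rack's plain-capped tube stands fully down in the emptied well (((horizontal distance between plain_in and well0 below 0.006 m and z of plain_in in the frame of well0 below -0.036 m and angle between plain_in's own z axis and vertical below 0.13 rad) or (horizontal distance between plain_in and well1 below 0.006 m and z of plain_in in the frame of well1 below -0.036 m and angle between plain_in's own z axis and vertical below 0.13 rad) or (horizontal distance between plain_in and well2 below 0.006 m and z of plain_in in the frame of well2 below -0.036 m and angle between plain_in's own z axis and vertical below 0.13 rad))), for 0.2 s.
At the end, for the whole second after the job is handed in: The bay's flanged tube is seated upright in a rack hole and the rack's plain-capped tube in the bay (foot within 4 mm of its bottom, at rest); the cover is shut to within 4 mm; the other six tubes are upright, within 10 mm of their places (all of step 2 and ((horizontal distance between plain_in and well0 below 0.006 m and z of plain_in in the frame of well0 below -0.036 m and angle between plain_in's own z axis and vertical below 0.13 rad) or (horizontal distance between plain_in and well1 below 0.006 m and z of plain_in in the frame of well1 below -0.036 m and angle between plain_in's own z axis and vertical below 0.13 rad) or (horizontal distance between plain_in and well2 below 0.006 m and z of plain_in in the frame of well2 below -0.036 m and angle between plain_in's own z axis and vertical below 0.13 rad)) and value of joint cover below 0.004 m and linear speed of each of plain_in, flanged_out below 0.02 m/s and distance of each of plain_a, plain_b, flanged_a, flanged_b, flanged_c, flanged_d from where it was at the start of the episode below 0.01 m and angle between each of plain_a, plain_b, flanged_a, flanged_b, flanged_c, flanged_d's own z axis and vertical below 0.13 rad); the robot touches nothing.
It fails at once if a bystander (bottle, tape, screwdriver, panel, meter, mug) is shifted more than 40 mm (distance of any of bottle, tape, screwdriver, panel, meter, mug from where it was at the start of the episode above 0.04 m).
It fails at once if the bottle or the mug is knocked over (angle between any of bottle, mug's own z axis and vertical above 0.5 rad).
It fails at once if a tube that belongs where it is is pulled more than 30 mm from its place (distance of any of plain_a, plain_b, flanged_a, flanged_b, flanged_c, flanged_d from where it was at the start of the episode above 0.03 m).
It fails at once if a tube being moved is dropped (let go with its foot more than 40 mm above the hole's bottom) ((contact force between plain_in and the fingers below 0.02 N and height (world z) of plain_in above 0.05 m) or (contact force between flanged_out and the fingers below 0.02 N and height (world z) of flanged_out above 0.05 m)).
It also fails if it takes over 72 s, if anything falls off the work surface, if the arm or the gripper's body presses on something with over 40 N, if the wrist force passes 120 N, or if a joint passes its speed limit or range.

## Working session

There is one attempt and no reset: what is moved stays moved. The work goes in short steps, Python scripts to look and compute and a shell command to move; the robot and the scene stay as the last step left them, time stands still between calls to the robot, and variables do not carry over. Pictures are saved under pics/ and viewed, about 8 in all and at most 12, crops included, and the job is handed in when it is done.

```bash
ls; mkdir -p pics
python3 - <<'E'
from plant import status,get_image,robot
import cv2,numpy as np
s=status.observe();print(s['time_s'],s['eef_pos'],s['tool_rot'],s['finger_gap'],robot.nose_length)
for n in('scene','top'):
    g=get_image(n);cv2.imwrite(f'pics/{n}0.png',g['image']);print(n,g['fx'],g['fy'],g['cx'],g['cy'],np.round(g['extrinsics'],3).tolist(),[k for k in g])
E
```

```text
pics
0.0 [ 0.18325998 -0.51822736  0.2321127 ] [[ 9.42814528e-01  3.33317685e-01 -2.95471457e-04]
 [ 3.33317803e-01 -9.42813869e-01  1.11823253e-03]
 [ 9.41520896e-05 -1.15277177e-03 -9.99999331e-01]] 0.09295946814928593 0.014
scene 457.23949702599975 457.23949702599975 283.02101669305335 208.43547850152157 [[0.678, -0.466, 0.569, 1.034], [0.735, 0.41, -0.54, -0.454], [0.018, 0.784, 0.621, 0.623], [0.0, 0.0, 0.0, 1.0]] ['image', 'fx', 'fy', 'cx', 'cy', 'extrinsics']
top 474.4084219947634 474.4084219947634 278.11633387315607 205.93764983662754 [[0.03, 0.997, -0.065, 0.469], [-0.999, 0.028, -0.024, -0.035], [-0.022, 0.066, 0.998, 1.208], [0.0, 0.0, 0.0, 1.0]] ['image', 'fx', 'fy', 'cx', 'cy', 'extrinsics']
```

View pics/top0.png

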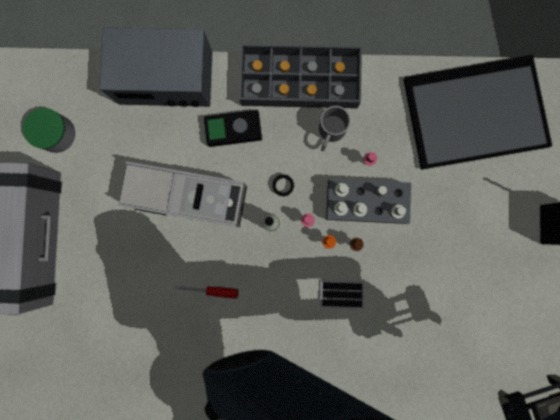

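View pics/scene0.png

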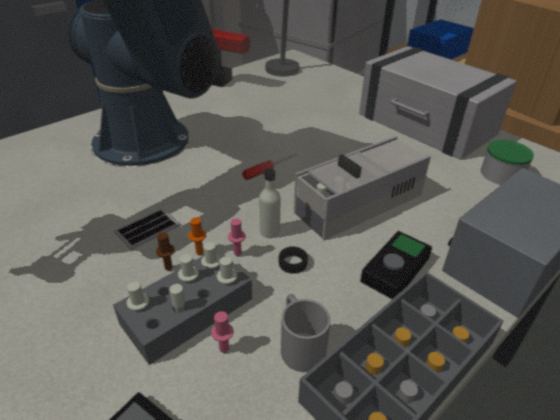

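The top view has the analyser at about (182,192), handle at (198,195), and the rack at (369,200). Pink, orange and brown look-alikes stand outside both. Next I'll enlarge both and project candidate geometry.

Run:
```python
import cv2,numpy as np
t=cv2.imread('pics/top0.png');s=cv2.imread('pics/scene0.png')
t=cv2.convertScaleAbs(t,alpha=1.5)
def c(im,x,y,w,h,k):return cv2.resize(im[y:y+h,x:x+w],None,fx=k,fy=k,interpolation=cv2.INTER_CUBIC)
a=c(t,115,150,133,80,6)   # 798x480
b=c(t,322,170,96,58,4)    #384x232
cv2.imwrite('pics/a.png',a)
d=c(s,290,140,145,95,2.75)
b=c(t,322,170,96,58,8)
cv2.imwrite('pics/b.png',b)
```

```text
(no output)
```

View pics/a.png

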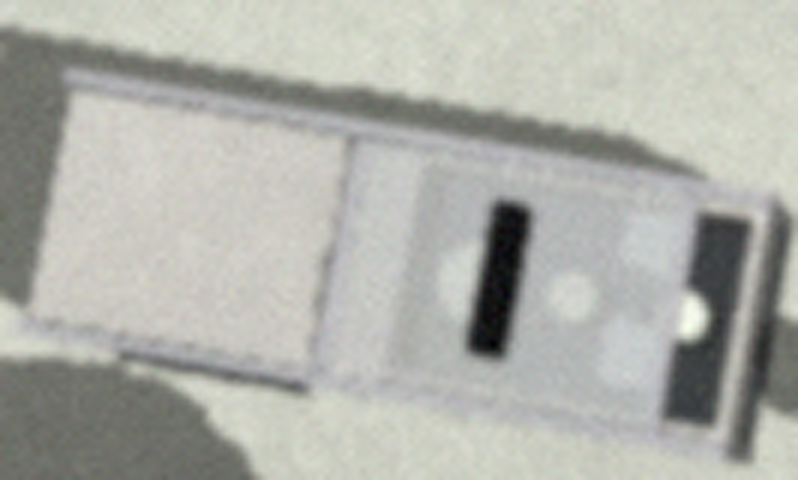

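View pics/b.png

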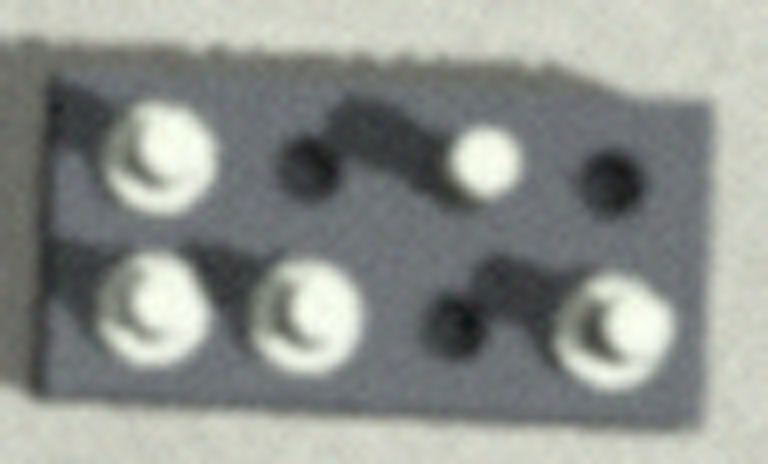

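Analyser crop: the cover already stands partly open. Its handle is at (500,278), its right edge at about x=685, and the caps are at about (465,280), (572,297) and (690,315). The leftmost tube looks wider, so it is probably the flanged one; I'll confirm once the cover is open.

Rack crop: the only plain cap is at (485,160), the flanged ones are at (158,157), (153,308), (307,315) and (613,330), and the empty holes are at (310,167), (613,183) and (457,326).

```bash
cat > h.py <<'E'
import numpy as np
from plant import status,get_image,robot
def ray(g,u,v,z):
    E=np.array(g['extrinsics']);d=E[:3,:3]@np.array([(u-g['cx'])/g['fx'],-(v-g['cy'])/g['fy'],-1]);o=E[:3,3]
    return (o+d*(z-o[2])/d[2])[:2]
def proj(g,p):
    E=np.array(g['extrinsics']);c=E[:3,:3].T@(np.array(p)-E[:3,3])
    return np.array([g['cx']+g['fx']*c[0]/-c[2],g['cy']-g['fy']*c[1]/-c[2]])
def togo(p,jaw=None):
    "mm along tool axes to world point p; spin (rad) to bring tool y onto world direction jaw (mod pi)"
    s=status.observe();R=np.array(s['tool_rot']);d=R.T@(np.array(p)-s['eef_pos'])*1000
    sp=None
    if jaw is not None:
        j=R.T@np.array([*jaw,0]);sp=np.arctan2(-j[0],j[1]);sp=(sp+np.pi/2)%np.pi-np.pi/2
    return d.round(1),sp
E
cat > m.py <<'E'
from h import *
from scipy.optimize import least_squares
g=get_image('top')
def px(u,v,k,x,y):return (u+.5)/k-.5+x,(v+.5)/k-.5+y
A=lambda u,v,z:ray(g,*px(u,v,6,115,150),z)
B=lambda u,v,z:ray(g,*px(u,v,8,322,170),z)
h=A(499,279,.1155);print('handle',h,'ends',A(510,203,.1155),A(487,355,.1155))
for u,v in((465,280),(572,297),(690,315)):print('cap',A(u,v,.094))
for u,v in((65,75),(775,195),(745,440),(25,320)):print('corner',A(u,v,.104))
# rack: crop px, z, local(x,y)
L=[(310,167,.05,23,23),(613,183,.05,23,-69),(457,326,.05,-23,-23),(158,157,.06,23,69),(153,308,.06,-23,69),(307,315,.06,-23,23),(613,330,.06,-23,-69),(485,160,.094,23,-23)]
P=np.array([B(*l[:3]) for l in L]);Q=np.array([l[3:] for l in L])/1000
def f(p):
    c,s=np.cos(p[2]),np.sin(p[2]);return (Q@np.array([[c,s],[-s,c]])+p[:2]-P)
r=least_squares(lambda p:f(p).ravel(),[.5,-.2,0]);print('rack',r.x,'res mm',(f(r.x)*1000).round(1).tolist())
c,s=np.cos(r.x[2]),np.sin(r.x[2])
print('grid',(Q@np.array([[c,s],[-s,c]])+r.x[:2]).round(4).tolist())
print(togo([*h,.235],(h-A(487,355,.1155))[::-1]*[-1,1]))
E
python3 m.py
```

```text
handle [0.55802224 0.17839177] ends [0.58765343 0.17533247] [0.52847942 0.18182818]
cap [0.55899728 0.19603665]
cap [0.55347188 0.15345212]
cap [0.54768895 0.10662301]
corner [0.63471584 0.35553062]
corner [0.59489143 0.0738061 ]
corner [0.49893632 0.08215056]
corner [0.53762107 0.36634847]
rack [ 0.56475144 -0.22854272 -0.02042622] res mm [[-0.1, 0.6], [0.3, 0.6], [0.3, 1.0], [0.1, -0.8], [-0.1, -0.4], [-0.2, -0.0], [-0.2, -0.1], [-0.0, -0.8]]
grid [[0.5882, -0.206], [0.5863, -0.298], [0.5413, -0.2511], [0.5892, -0.16], [0.5432, -0.1591], [0.5422, -0.2051], [0.5403, -0.2971], [0.5873, -0.252]]
(array([ 585.5, -532. ,   -2.3]), np.float64(0.45557511373339166))
```

```bash
python3 -m creep '42 -38 0 0; 42 -38 0 0; 42 -38 0 0; 42 -38 0 0; 42 -38 0 0; 42 -38 0 0; 42 -38 0 0; 42 -38 0 0; 42 -38 0 0; 42 -38 0 0; 42 -38 0 0; 42 -38 0 0' 45 20; python3 -c "
from h import *
print(togo([.558,.1784,.120],(.1305,.9914)))"
```

```text
time_s: 1.65
eef_pos: [0.5071, 0.0813, 0.2326]
tool_rot: [[0.943, 0.334, -0.0], [0.334, -0.943, -0.0], [-0.0, 0.0, -1.0]]
ft_force: [1.1, -1.9, 0.4]
finger_gap: 0.0419
(array([ 80.4, -74.6, 112.5]), np.float64(0.47091360726226306))
```

```bash
python3 -m creep '40 -37 0 0; 40 -37 0 0; 0 0 20 0.157; 0 0 20 0.157; 0 0 20 0.157; 0 0 0 0; 0 0 0 0'; python3 -c "
from h import *
print(togo([.558,.1784,.120],(.1305,.9914)))"
```

```text
time_s: 2.52
eef_pos: [0.5576, 0.1759, 0.1734]
tool_rot: [[0.992, -0.128, 0.001], [-0.128, -0.992, 0.0], [0.001, -0.0, -1.0]]
ft_force: [0.3, -0.9, -0.2]
finger_gap: 0.0419
(array([ 0. , -2.6, 53.4]), np.float64(0.0030085674658457684))
```

```bash
python3 -m creep '0 -2.5 15 0; 0 0 15 0; 0 0 13 0; 0 0 10 0; 0 0 0 0'; python3 -m creep '0 0 0 0; 0 0 0 0; 0 0 0 0; 0 0 0 0; 0 0 0 0; 0 0 0 0' 0 20
```

```text
time_s: 3.15
eef_pos: [0.5573, 0.1782, 0.1188]
tool_rot: [[0.991, -0.131, -0.001], [-0.131, -0.991, -0.0], [-0.001, 0.0, -1.0]]
ft_force: [-0.3, 0.2, -0.3]
finger_gap: 0.0418
time_s: 3.9
eef_pos: [0.5577, 0.1784, 0.1199]
tool_rot: [[0.991, -0.131, 0.0], [-0.131, -0.991, 0.0], [0.0, -0.0, -1.0]]
ft_force: [-1.0, 0.7, 4.3]
finger_gap: 0.0122
```

```bash
python3 -m creep '0 -8 0 0; 0 -10 0 0; 0 -10 0 0; 0 -10 0 0; 0 -10 0 0; 0 -10 0 0; 0 -10 0 0; 0 -10 0 0; 0 -10 0 0; 0 -8 0 0; 0 -4 0 0; 0 0 0 0'
```

```text
time_s: 5.4
eef_pos: [0.5725, 0.2784, 0.12]
tool_rot: [[0.991, -0.131, 0.004], [-0.131, -0.991, 0.001], [0.004, -0.002, -1.0]]
ft_force: [11.3, 0.2, 0.6]
finger_gap: 0.0121
```

```bash
python3 -m creep '0 -3 0 0; 0 -3 0 0; 0 0 0 0'; python3 -m creep '0 -3 0 0; 0 0 0 0';python3 -m creep '0 -2 0 0; 0 0 0 0'
```

```text
time_s: 5.78
eef_pos: [0.5733, 0.2841, 0.12]
tool_rot: [[0.991, -0.131, 0.005], [-0.131, -0.991, 0.001], [0.004, -0.001, -1.0]]
ft_force: [10.8, -0.9, 0.8]
finger_gap: 0.0115
time_s: 6.02
eef_pos: [0.5737, 0.2869, 0.12]
tool_rot: [[0.991, -0.131, 0.005], [-0.131, -0.991, 0.001], [0.004, -0.001, -1.0]]
ft_force: [11.2, -1.3, -0.5]
finger_gap: 0.0119
time_s: 6.28
eef_pos: [0.574, 0.2888, 0.1199]
tool_rot: [[0.991, -0.131, 0.004], [-0.131, -0.991, 0.001], [0.004, -0.001, -1.0]]
ft_force: [12.1, -2.6, 0.4]
finger_gap: 0.0118
```

```bash
python3 -m creep '1.5 -2 0 0; 0 0 0 0';python3 -m creep '0 -2 0 0; 0 0 0 0';python3 -m creep '0 -2 0 0; 0 0 0 0'
python3 - <<'E'
from h import *
import cv2
g=get_image('top');im=cv2.convertScaleAbs(g['image'],alpha=1.4)
cv2.imwrite('pics/c.png',cv2.resize(im[150:230,115:248],None,fx=6,fy=6,interpolation=cv2.INTER_CUBIC))
E
```

```text
time_s: 6.52
eef_pos: [0.5742, 0.2891, 0.1199]
tool_rot: [[0.991, -0.131, -0.0], [-0.131, -0.991, -0.003], [0.0, 0.003, -1.0]]
ft_force: [1.3, -11.2, 8.8]
finger_gap: 0.0119
time_s: 6.78
eef_pos: [0.5742, 0.2892, 0.1198]
tool_rot: [[0.991, -0.131, -0.002], [-0.131, -0.991, -0.006], [-0.001, 0.006, -1.0]]
ft_force: [-0.6, -23.0, 12.7]
finger_gap: 0.012
time_s: 7.02
eef_pos: [0.5742, 0.2894, 0.1198]
tool_rot: [[0.991, -0.13, -0.003], [-0.13, -0.991, -0.009], [-0.002, 0.01, -1.0]]
ft_force: [-2.6, -34.0, 17.2]
finger_gap: 0.0118
```

```bash
python3 -m creep '0 3 0 0; 0 2 0 0; 0 0 0 0' ; python3 -m creep '0 0 0 0; 0 0 0 0; 0 0 -10 0; 0 0 -20 0; 0 -40 -30 0; 0 -50 -30 0; 0 -40 -20 0; 0 0 0 0' 36
python3 - <<'E'
from h import *
import cv2
for n,(x,y,w,h) in dict(top=(115,150,133,80),scene=(285,130,150,110)).items():
    g=get_image(n);im=cv2.convertScaleAbs(g['image'],alpha=1.3)
    cv2.imwrite(f'pics/d_{n}.png',cv2.resize(im[y:y+h,x:x+w],None,fx=6 if n=='top' else 5,fy=6 if n=='top' else 5,interpolation=cv2.INTER_CUBIC))
E
```

```text
time_s: 7.45
eef_pos: [0.5741, 0.289, 0.1198]
tool_rot: [[0.991, -0.131, 0.001], [-0.131, -0.991, -0.001], [0.001, 0.001, -1.0]]
ft_force: [3.5, -5.6, 6.1]
finger_gap: 0.0119
time_s: 8.45
eef_pos: [0.5908, 0.4207, 0.2326]
tool_rot: [[0.992, -0.128, 0.004], [-0.128, -0.992, 0.003], [0.003, -0.003, -1.0]]
ft_force: [0.7, 0.3, 0.1]
finger_gap: 0.0335
```

View pics/d_top.png

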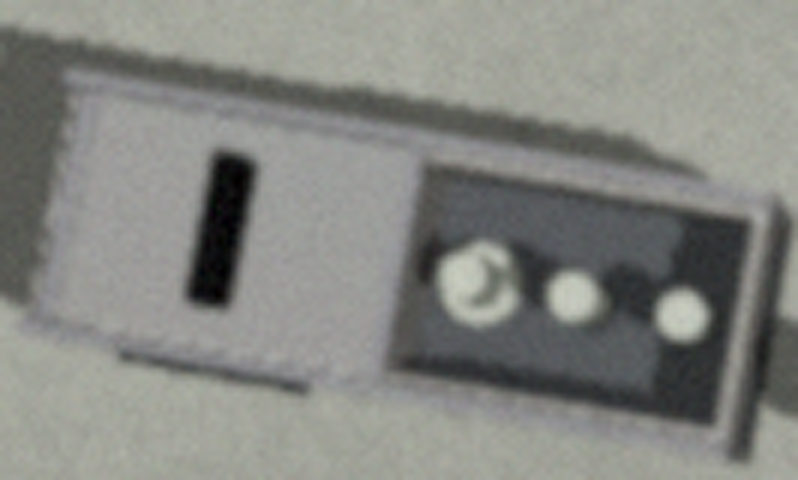

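View pics/d_scene.png

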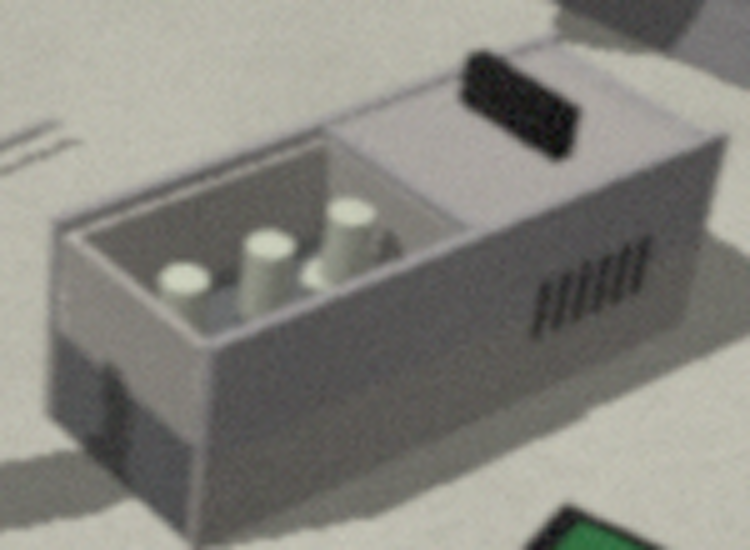

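The cover is fully open, against its stop. In the top crop the tube nearest the housing has the flange, with its disc at (482,282) and its cap at (465,279); the scene crop agrees, showing a disc below the cap at (351,213). The other two caps, at (574,297) and (683,315), are plain. So flanged_out is in the well nearest the housing. I'll fit the well line from both views.

```bash
cat > w.py <<'E'
from h import *
from scipy.optimize import least_squares
T=get_image('top');S=get_image('scene')
px=lambda u,v,k,x,y:((u+.5)/k-.5+x,(v+.5)/k-.5+y)
t=[px(*p,6,115,150) for p in((466,279),(574,297),(683,315),(482,282))];tz=[(44,.094),(0,.094),(-44,.094),(44,.06)]
s=[px(*p,5,285,130) for p in((351,213),(270,245),(184,279))]
def P(p,y,z):return [p[0]-np.sin(p[2])*y/1000,p[1]+np.cos(p[2])*y/1000,z]
ft=lambda p:np.array([proj(T,P(p,*q))-m for m,q in zip(t,tz)])
fs=lambda p:np.array([proj(S,P(p,*q))-m for m,q in zip(s,tz)])
for nm,f in(('top',ft),('scene',fs),('both',lambda p:np.vstack([ft(p),fs(p)]))):
    r=least_squares(lambda p:f(p).ravel(),[.55,.15,-.14]);p=r.x
    print(nm,p.round(4),np.degrees(p[2]).round(2),'well2',np.round(P(p,44,0),4),'res px',f(p).round(1).tolist())
w=P(p,44,.235);print(w,togo(w,(np.cos(-.143),np.sin(-.143))))
E
python3 w.py
```

```text
top [ 0.5538  0.1526 -0.1458] -8.36 well2 [0.5602 0.1961 0.    ] res px [[-0.2, -0.3], [0.0, -0.1], [0.1, 0.1], [-0.0, 0.4]]
scene [ 0.5525  0.1568 -0.1506] -8.63 well2 [0.5591 0.2003 0.    ] res px [[0.1, -0.0], [-0.1, 0.0], [0.0, 0.0]]
both [ 0.5538  0.1539 -0.1486] -8.52 well2 [0.5603 0.1974 0.    ] res px [[-0.7, -0.4], [-0.5, -0.1], [-0.4, 0.1], [-0.5, 0.3], [-0.4, 0.7], [-0.6, 0.8], [-0.5, 0.9]]
[np.float64(0.5603277421195169), np.float64(0.19741161494838805), 0.235] (array([ -1.2, 221.5,  -5.3]), np.float64(-1.5598161156315815))
```

Run:
```python
from w import *
print('handle top cam',ray(T,*px(222,229,6,115,150),.1155),status.observe()['q'])
```

```text
top [ 0.5538  0.1526 -0.1458] -8.36 well2 [0.5602 0.1961 0.    ] res px [[-0.2, -0.3], [0.0, -0.1], [0.1, 0.1], [-0.0, 0.4]]
scene [ 0.5525  0.1568 -0.1506] -8.63 well2 [0.5591 0.2003 0.    ] res px [[0.1, -0.0], [-0.1, 0.0], [0.0, 0.0]]
both [ 0.5538  0.1539 -0.1486] -8.52 well2 [0.5603 0.1974 0.    ] res px [[-0.7, -0.4], [-0.5, -0.1], [-0.4, 0.1], [-0.5, 0.3], [-0.4, 0.7], [-0.6, 0.8], [-0.5, 0.9]]
[np.float64(0.5603277421195169), np.float64(0.19741161494838805), 0.235] (array([ -1.3, 221.6,  -5.4]), np.float64(-1.560093602304128))
handle top cam [0.57444399 0.28703112] [ 3.15242944e+01  3.89834596e+01  6.48886717e+01 -4.41050357e-03
  7.61789553e+01  1.29105437e+02]
```

```bash
python3 -m creep '0 45 0 0; 0 45 0 0; 0 45 0 0; 0 45 0 0; 0 41 0 0; 0 0 0 -0.174; 0 0 0 -0.174; 0 0 0 -0.174; 0 0 0 -0.174; 0 0 0 -0.174; 0 0 0 -0.174; 0 0 0 -0.174'; python3 -m creep '0 0 0 -0.174; 0 0 0 -0.166; 0 0 0 0; 0 0 0 0'; python3 -c "
from h import *
print(togo([.5602,.1978,.080],(np.cos(-.147),np.sin(-.147))))"
```

```text
time_s: 10.25
eef_pos: [0.5616, 0.1982, 0.2296]
tool_rot: [[0.461, 0.887, -0.0], [0.887, -0.461, -0.0], [-0.0, -0.0, -1.0]]
ft_force: [-0.4, -0.1, 0.6]
finger_gap: 0.0338
time_s: 10.75
eef_pos: [0.5618, 0.1986, 0.2296]
tool_rot: [[0.148, 0.989, -0.0], [0.989, -0.148, -0.0], [-0.0, -0.0, -1.0]]
ft_force: [0.2, -0.2, 0.8]
finger_gap: 0.0338
(array([ -1. ,  -1.4, 149.6]), np.float64(-0.0010413442142289675))
```

```bash
python3 -m creep '-1 -1.4 25 0; 0 0 30 0; 0 0 30 0; 0 0 25 0; 0 0 20 0; 0 0 12 0; 0 0 7 0; 0 0 0 0; 0 0 0 0'; python3 -m creep '0 0 0 0; 0 0 0 0; 0 0 0 0; 0 0 0 0; 0 0 0 0' 0 20
```

```text
time_s: 11.88
eef_pos: [0.5607, 0.1982, 0.0813]
tool_rot: [[0.144, 0.99, 0.001], [0.99, -0.144, 0.0], [0.0, 0.001, -1.0]]
ft_force: [0.0, -0.3, 1.0]
finger_gap: 0.0339
time_s: 12.5
eef_pos: [0.5605, 0.1982, 0.081]
tool_rot: [[0.143, 0.99, 0.001], [0.99, -0.143, 0.0], [0.0, 0.001, -1.0]]
ft_force: [0.4, 0.1, 5.9]
finger_gap: 0.0196
```

```bash
python3 -m creep '0 0 -5 0; 0 0 -15 0; 0 0 -25 0; 0 0 -30 0; 0 0 -30 0; 0 0 -30 0; 0 0 -20 0; 0 0 0 0'; python3 -m creep '-25 5 0 0; -45 9 0 0; -45 9 0 0; -45 9 0 0; -45 9 0 0; -45 9 0 0; -45 9 0 0; -45 9 0 0; -45 9 0 0; -45 9 0 0; -30 6 0 0; -15 3 0 0'; python3 -m creep '0 0 0 0; 0 0 0 0'; python3 -c "
from h import *
print(togo([.5865,-.2963,.081],(1,-.02)))"
```

```text
time_s: 13.5
eef_pos: [0.5608, 0.1983, 0.2376]
tool_rot: [[0.143, 0.99, 0.003], [0.99, -0.143, 0.001], [0.001, 0.003, -1.0]]
ft_force: [-0.8, 0.1, -1.5]
finger_gap: 0.0197
time_s: 15.0
eef_pos: [0.5857, -0.2868, 0.2345]
tool_rot: [[0.145, 0.989, -0.001], [0.989, -0.145, 0.001], [0.001, -0.001, -1.0]]
ft_force: [1.4, 0.8, -1.4]
finger_gap: 0.0198
time_s: 15.25
eef_pos: [0.5862, -0.2844, 0.2355]
tool_rot: [[0.143, 0.99, -0.0], [0.99, -0.143, 0.001], [0.0, -0.0, -1.0]]
ft_force: [0.0, 1.2, -0.3]
finger_gap: 0.0195
(array([-11.8,   2. , 154.4]), np.float64(-0.12309689313103589))
```

```bash
python3 -m creep '-11.8 2 0 0; 0 0 20 0; 0 0 25 0; 0 0 25 0; 0 0 20 0; 0 0 12 0; 0 0 0 0; 0 0 0 0'
python3 - <<'E'
from h import *
import cv2
print(togo([.5865,-.2963,.081]))
T=get_image('top');S=get_image('scene');cv2.imwrite('pics/top_r.png',T['image']);cv2.imwrite('pics/scene_r.png',S['image'])
p=status.observe()['eef_pos'];print('foot exp px',proj(S,[p[0],p[1],p[2]-.071]),'hole',proj(S,[.5865,-.2963,.05]),proj(S,[.5863,-.298,.05]))
im=cv2.convertScaleAbs(S['image'],alpha=1.4)[225:355,105:265]
cv2.imwrite('pics/e.png',cv2.resize(im,None,fx=4.5,fy=4.5,interpolation=cv2.INTER_CUBIC))
E
```

```text
time_s: 16.25
eef_pos: [0.5869, -0.2978, 0.1345]
tool_rot: [[0.143, 0.99, 0.001], [0.99, -0.143, -0.001], [-0.001, 0.001, -1.0]]
ft_force: [0.6, -0.1, -0.8]
finger_gap: 0.0195
(array([ 1.5, -0.7, 53.5]), None)
foot exp px [150.79553038 318.92923052] hole [152.97781191 323.91917853] [151.91510189 324.45109899]
```

View pics/e.png

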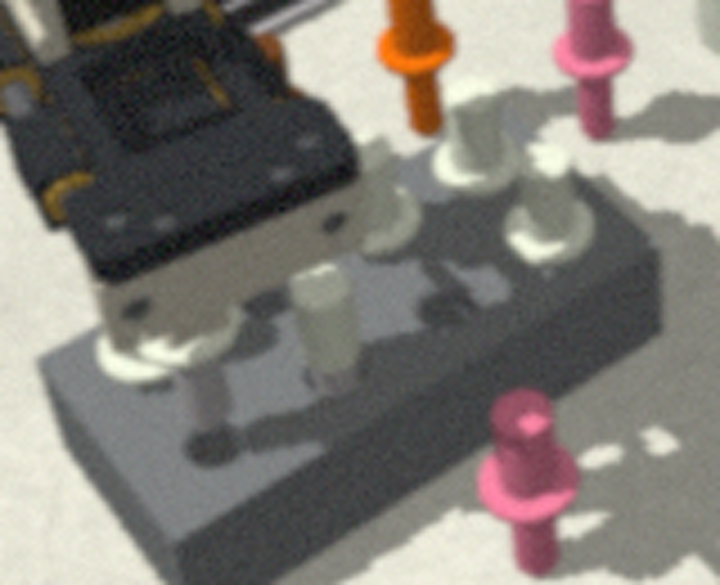

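The scene crop shows the held tube's foot at about (208,425), directly above the empty hole at (214,446). Both are within about 1 mm of the prediction. I'll lower it with force checks.

```bash
python3 -m creep '1 -0.5 4 0; 0 0 4 0; 0 0 4 0; 0 0 4 0; 0 0 0 0'; python3 -m creep '0 0 3 0; 0 0 3 0; 0 0 0 0'
```

```text
time_s: 16.98
eef_pos: [0.586, -0.2964, 0.1172]
tool_rot: [[0.144, 0.99, -0.001], [0.99, -0.144, 0.0], [0.0, -0.001, -1.0]]
ft_force: [0.4, 0.4, -0.0]
finger_gap: 0.0194
time_s: 17.35
eef_pos: [0.586, -0.2964, 0.1113]
tool_rot: [[0.144, 0.99, -0.0], [0.99, -0.144, 0.0], [0.0, -0.0, -1.0]]
ft_force: [-0.4, 1.2, -0.8]
finger_gap: 0.0192
```

```bash
python3 -m creep '0 0 5 0; 0 0 5 0; 0 0 5 0; 0 0 5 0; 0 0 0 0'; python3 -m creep '0 0 4 0; 0 0 3 0; 0 0 2 0; 0 0 0 0; 0 0 0 0'
```

```text
time_s: 17.98
eef_pos: [0.5859, -0.2964, 0.0911]
tool_rot: [[0.144, 0.99, -0.001], [0.99, -0.144, 0.0], [0.0, -0.001, -1.0]]
ft_force: [-0.2, 0.2, -0.2]
finger_gap: 0.0195
time_s: 18.6
eef_pos: [0.5862, -0.2965, 0.0828]
tool_rot: [[0.143, 0.99, 0.0], [0.99, -0.143, -0.0], [-0.0, 0.0, -1.0]]
ft_force: [-0.4, -0.1, -0.9]
finger_gap: 0.0192
```

```bash
python3 -m creep '0 0 1 0; 0 0 1 0; 0 0 1 0; 0 0 0 0'; python3 -m creep '0 0 0 0; 0 0 0 0; 0 0 0 0' 31; python3 -m creep '0 0 -15 0; 0 0 -25 0; 0 0 -30 0; 0 0 -20 0; 0 0 0 0'; python3 -c "
from h import *
print(togo([.5873+.0000,-.2505,.081]))"
```

```text
time_s: 19.1
eef_pos: [0.5865, -0.2968, 0.0809]
tool_rot: [[0.143, 0.99, 0.001], [0.99, -0.143, -0.001], [-0.001, 0.001, -1.0]]
ft_force: [-2.5, 1.7, 9.2]
finger_gap: 0.0197
time_s: 19.48
eef_pos: [0.5861, -0.2964, 0.0794]
tool_rot: [[0.143, 0.99, -0.0], [0.99, -0.143, 0.0], [0.0, -0.0, -1.0]]
ft_force: [-0.2, -0.4, 0.3]
finger_gap: 0.0288
time_s: 20.1
eef_pos: [0.5867, -0.2968, 0.1714]
tool_rot: [[0.143, 0.99, 0.003], [0.99, -0.143, -0.002], [-0.001, 0.003, -1.0]]
ft_force: [0.5, -0.1, -0.9]
finger_gap: 0.0289
(array([46. , -6.3, 90.3]), None)
```

```bash
python3 -m creep '23 -3.2 0 0; 23 -3 0 0; 0 0 25 0; 0 0 25 0; 0 0 20 0; 0 0 13 0; 0 0 7 0; 0 0 0 0; 0 0 0 0' ; python3 -m creep '0 0 0 0; 0 0 0 0; 0 0 0 0; 0 0 0 0; 0 0 0 0' 0 20
```

```text
time_s: 21.22
eef_pos: [0.5869, -0.2503, 0.0803]
tool_rot: [[0.144, 0.99, 0.001], [0.99, -0.144, -0.001], [-0.0, 0.001, -1.0]]
ft_force: [0.4, -0.1, 0.3]
finger_gap: 0.0289
time_s: 21.85
eef_pos: [0.5868, -0.2502, 0.0801]
tool_rot: [[0.143, 0.99, 0.001], [0.99, -0.143, -0.0], [-0.0, 0.001, -1.0]]
ft_force: [-0.5, -0.7, 5.2]
finger_gap: 0.0196
```

```bash
python3 -m creep '0 0 -5 0; 0 0 -15 0; 0 0 -25 0; 0 0 -30 0; 0 0 -30 0; 0 0 -30 0; 0 0 -20 0; 0 0 0 0'; python3 -m creep '20 -4 0 0; 45 -9.2 0 0; 45 -9.2 0 0; 45 -9.2 0 0; 45 -9.2 0 0; 45 -9.2 0 0; 45 -9.2 0 0; 45 -9.2 0 0; 45 -9.2 0 0; 45 -9.2 0 0; 15 -3.4 0 0; 0 0 0 0'; python3 -m creep '0 0 0 0'; python3 -c "
from h import *
print(togo([.5605,.198,.126]))"
```

```text
time_s: 22.85
eef_pos: [0.5871, -0.2503, 0.2367]
tool_rot: [[0.144, 0.99, 0.003], [0.99, -0.144, -0.001], [-0.001, 0.003, -1.0]]
ft_force: [0.4, -0.6, -0.3]
finger_gap: 0.0195
time_s: 24.35
eef_pos: [0.5596, 0.199, 0.2339]
tool_rot: [[0.142, 0.99, -0.001], [0.99, -0.142, -0.0], [-0.001, -0.001, -1.0]]
ft_force: [0.4, 0.1, -0.9]
finger_gap: 0.0194
time_s: 24.48
eef_pos: [0.5603, 0.1973, 0.2344]
tool_rot: [[0.144, 0.99, -0.001], [0.99, -0.144, -0.0], [-0.0, -0.0, -1.0]]
ft_force: [0.3, -1.1, -0.2]
finger_gap: 0.0192
(array([7.000e-01, 1.000e-01, 1.084e+02]), None)
```

```bash
python3 -m creep '0.7 0 15 0; 0 0 25 0; 0 0 25 0; 0 0 20 0; 0 0 12 0; 0 0 6 0; 0 0 0 0; 0 0 0 0'; python3 -m creep '0 0 4 0; 0 0 4 0; 0 0 4 0; 0 0 3 0; 0 0 0 0'
```

```text
time_s: 25.48
eef_pos: [0.5609, 0.199, 0.1323]
tool_rot: [[0.144, 0.99, 0.001], [0.99, -0.144, 0.0], [0.0, 0.001, -1.0]]
ft_force: [0.4, 0.8, -0.4]
finger_gap: 0.0197
time_s: 26.1
eef_pos: [0.5604, 0.199, 0.1163]
tool_rot: [[0.143, 0.99, -0.001], [0.99, -0.143, -0.0], [-0.0, -0.0, -1.0]]
ft_force: [-0.1, 0.4, 0.2]
finger_gap: 0.0196
```

Foot is about 5 mm into the well with no contact force; continuing down.

```bash
python3 -m creep '0 -0.2 4 0; 0 0 4 0; 0 0 5 0; 0 0 5 0; 0 0 0 0'; python3 -m creep '0 0 5 0; 0 0 4 0; 0 0 3 0; 0 0 3 0; 0 0 0 0; 0 0 0 0'
```

```text
time_s: 26.72
eef_pos: [0.5601, 0.199, 0.0981]
tool_rot: [[0.143, 0.99, -0.001], [0.99, -0.143, -0.0], [-0.0, -0.001, -1.0]]
ft_force: [-0.2, 1.0, 0.0]
finger_gap: 0.0199
time_s: 27.48
eef_pos: [0.5604, 0.199, 0.0837]
tool_rot: [[0.144, 0.99, 0.0], [0.99, -0.144, 0.0], [0.0, 0.0, -1.0]]
ft_force: [0.4, -0.0, -0.1]
finger_gap: 0.0195
```

```bash
python3 -m creep '0 0 1.5 0; 0 0 1 0; 0 0 0 0'; python3 -m creep '0 0 1 0; 0 0 0 0'
```

```text
time_s: 27.85
eef_pos: [0.5603, 0.199, 0.0811]
tool_rot: [[0.143, 0.99, -0.0], [0.99, -0.143, 0.0], [-0.0, -0.0, -1.0]]
ft_force: [-1.0, -0.2, -1.1]
finger_gap: 0.0194
time_s: 28.1
eef_pos: [0.5604, 0.199, 0.0801]
tool_rot: [[0.144, 0.99, 0.0], [0.99, -0.144, 0.0], [0.0, 0.0, -1.0]]
ft_force: [-0.0, 0.6, -0.3]
finger_gap: 0.0193
```

```bash
python3 -m creep '0 0 0.8 0; 0 0 0.6 0; 0 0 0 0'; python3 -m creep '0 0 0 0; 0 0 0 0; 0 0 0 0; 0 0 0 0' 34; python3 -m creep '0 0 -10 0; 0 0 -20 0; 0 0 -30 0; 0 0 -30 0; 0 0 -30 0; 0 0 -30 0; 0 0 0 0'; python3 -c "
from h import *
print(togo([.5742,.289,.12],(.146,.989)), status.observe()['q'][5])"
```

```text
time_s: 28.48
eef_pos: [0.5608, 0.1992, 0.08]
tool_rot: [[0.144, 0.99, 0.001], [0.99, -0.144, 0.0], [0.001, 0.001, -1.0]]
ft_force: [-3.2, -0.1, 11.5]
finger_gap: 0.0196
time_s: 28.98
eef_pos: [0.5603, 0.199, 0.0786]
tool_rot: [[0.144, 0.99, -0.0], [0.99, -0.144, -0.0], [-0.0, -0.0, -1.0]]
ft_force: [0.8, -0.2, 0.2]
finger_gap: 0.0316
time_s: 29.85
eef_pos: [0.5613, 0.1993, 0.2315]
tool_rot: [[0.144, 0.99, 0.004], [0.99, -0.144, 0.001], [0.002, 0.004, -1.0]]
ft_force: [0.7, -0.5, -0.5]
finger_gap: 0.0315
(array([ 90.4,  -0.5, 111.6]), np.float64(-1.5682421526795502)) 23.320202795223782
```

```bash
python3 -m creep '30 0 0 0; 40 0 0 0; 20 0 0 0; 0 0 0 0.175; 0 0 0 0.175; 0 0 0 0.175; 0 0 0 0.175; 0 0 0 0.175; 0 0 0 0.175; 0 0 0 0.175; 0 0 0 0.175; 0 0 0 0.173' 42; python3 -m creep '0 0 20 0; 0 0 20 0; 0 0 0 0'
python3 - <<'E'
from h import *
import cv2
print(togo([.5742,.289,.12],(.146,.989)), status.observe()['q'][5])
S=get_image('scene');im=cv2.convertScaleAbs(S['image'],alpha=1.4)
a=cv2.resize(im[130:240,285:435],(400,293),interpolation=cv2.INTER_CUBIC)
b=cv2.resize(im[235:355,105:265],(391,293),interpolation=cv2.INTER_CUBIC)
cv2.imwrite('pics/f.png',np.hstack([a,b]))
E
```

```text
time_s: 31.35
eef_pos: [0.5731, 0.2876, 0.2281]
tool_rot: [[0.988, -0.151, -0.001], [-0.151, -0.988, -0.001], [-0.001, 0.001, -1.0]]
ft_force: [-0.3, -0.3, -0.3]
finger_gap: 0.0394
time_s: 31.72
eef_pos: [0.5724, 0.2874, 0.1869]
tool_rot: [[0.989, -0.146, -0.003], [-0.146, -0.989, -0.002], [-0.003, 0.002, -1.0]]
ft_force: [0.0, -0.3, 0.2]
finger_gap: 0.0391
(array([ 1.7, -2. , 66.9]), np.float64(0.0002746368565880175)) 120.88523143523796
```

View pics/f.png

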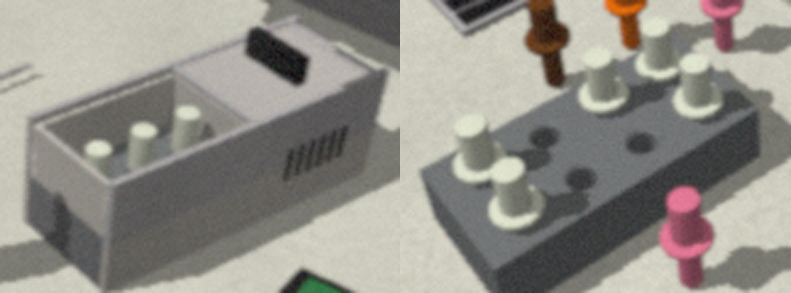

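The bay now holds three plain caps at equal height, at (98,148), (143,131) and (187,114) in the left crop. The rack holds five upright flanged tubes with the moved one seated at (510,190), and three holes are empty. Next I'll close the cover.

```bash
python3 -m creep '1.7 -2 15 0; 0 0 20 0; 0 0 18 0; 0 0 10 0; 0 0 3.5 0; 0 0 0 0'; python3 -m creep '0 0 0 0; 0 0 0 0; 0 0 0 0; 0 0 0 0; 0 0 0 0' 0 20; python3 -m creep '0 5 0 0; 0 10 0 0; 0 12 0 0; 0 12 0 0; 0 12 0 0; 0 12 0 0; 0 12 0 0; 0 12 0 0; 0 12 0 0; 0 12 0 0; 0 10 0 0; 0 4 0 0'
```

```text
time_s: 32.52
eef_pos: [0.5754, 0.2899, 0.1225]
tool_rot: [[0.989, -0.146, 0.0], [-0.146, -0.989, 0.0], [0.0, -0.0, -1.0]]
ft_force: [0.4, -0.3, 0.4]
finger_gap: 0.039
time_s: 33.15
eef_pos: [0.5752, 0.2889, 0.1225]
tool_rot: [[0.989, -0.146, -0.001], [-0.146, -0.989, -0.002], [-0.0, 0.002, -1.0]]
ft_force: [-1.3, -6.8, 4.0]
finger_gap: 0.0118
time_s: 34.65
eef_pos: [0.5568, 0.1652, 0.1224]
tool_rot: [[0.989, -0.146, -0.0], [-0.146, -0.989, -0.0], [-0.0, 0.0, -1.0]]
ft_force: [-2.0, 2.1, 5.6]
finger_gap: 0.0115
```

```bash
python3 -m creep '0 2 0 0; 0 2 0 0; 0 0 0 0'; python3 -m creep '0 3 0 0; 0 0 0 0';python3 -m creep '0 2 0 0; 0 0 0 0'
```

```text
time_s: 35.02
eef_pos: [0.5562, 0.1614, 0.1224]
tool_rot: [[0.989, -0.146, -0.0], [-0.146, -0.989, -0.0], [-0.0, 0.0, -1.0]]
ft_force: [-3.0, -0.0, 6.0]
finger_gap: 0.0117
time_s: 35.28
eef_pos: [0.5558, 0.1585, 0.1224]
tool_rot: [[0.989, -0.146, -0.0], [-0.146, -0.989, -0.0], [-0.0, 0.0, -1.0]]
ft_force: [-3.1, -0.6, 6.4]
finger_gap: 0.0121
time_s: 35.52
eef_pos: [0.5555, 0.1565, 0.1224]
tool_rot: [[0.989, -0.146, -0.0], [-0.146, -0.989, -0.0], [-0.0, 0.0, -1.0]]
ft_force: [-2.2, 1.1, 6.4]
finger_gap: 0.012
```

```bash
python3 -m creep '0 2 0 0; 0 0 0 0'; python3 -m creep '0 2 0 0; 0 0 0 0';python3 -m creep '0 1 0 0; 0 0 0 0'
```

```text
time_s: 35.78
eef_pos: [0.5553, 0.1552, 0.1224]
tool_rot: [[0.989, -0.146, 0.0], [-0.146, -0.989, 0.001], [0.0, -0.001, -1.0]]
ft_force: [-2.7, 4.4, 5.2]
finger_gap: 0.0119
time_s: 36.02
eef_pos: [0.5553, 0.1551, 0.1224]
tool_rot: [[0.989, -0.146, 0.001], [-0.146, -0.989, 0.004], [0.001, -0.004, -1.0]]
ft_force: [0.7, 18.4, 2.1]
finger_gap: 0.0118
time_s: 36.28
eef_pos: [0.5553, 0.155, 0.1224]
tool_rot: [[0.989, -0.146, 0.002], [-0.146, -0.989, 0.005], [0.001, -0.005, -1.0]]
ft_force: [2.3, 24.3, -0.5]
finger_gap: 0.0118
```

```bash
python3 -m creep '0 -2 0 0; 0 -1.3 0 0; 0 0 0 0'; python3 -m creep '0 0 0 0; 0 0 0 0; 0 0 0 0; 0 0 -10 0; 0 0 -25 0; 0 0 -30 0; 0 -40 -30 0; 0 -45 -10 0; 0 -45 0 0; 0 -45 0 0; 0 0 0 0; 0 0 0 0' 42
python3 - <<'E'
from h import *
import cv2
T=get_image('top');im=cv2.convertScaleAbs(T['image'],alpha=1.4)
a=cv2.resize(im[150:235,115:255],(790,480),interpolation=cv2.INTER_CUBIC)
cv2.imwrite('pics/g.png',a)
m=(T['image'][170:215,150:235].max(2)<22).astype(np.uint8)
n,l,s,c=cv2.connectedComponentsWithStats(m)
for i in range(1,n):
    if 60<s[i,4]<300: print(s[i],ray(T,c[i][0]+150,c[i][1]+170,.1155))
E
```

```text
time_s: 36.65
eef_pos: [0.5553, 0.1553, 0.1224]
tool_rot: [[0.989, -0.146, -0.0], [-0.146, -0.989, 0.0], [-0.0, -0.0, -1.0]]
ft_force: [-1.5, 1.7, 5.8]
finger_gap: 0.0118
time_s: 38.15
eef_pos: [0.5809, 0.3283, 0.2275]
tool_rot: [[0.989, -0.146, -0.0], [-0.146, -0.989, -0.0], [0.0, 0.0, -1.0]]
ft_force: [-1.1, -0.6, 0.5]
finger_gap: 0.039
[55 17  8 23 89] [0.55377339 0.15411039]
```

View pics/g.png

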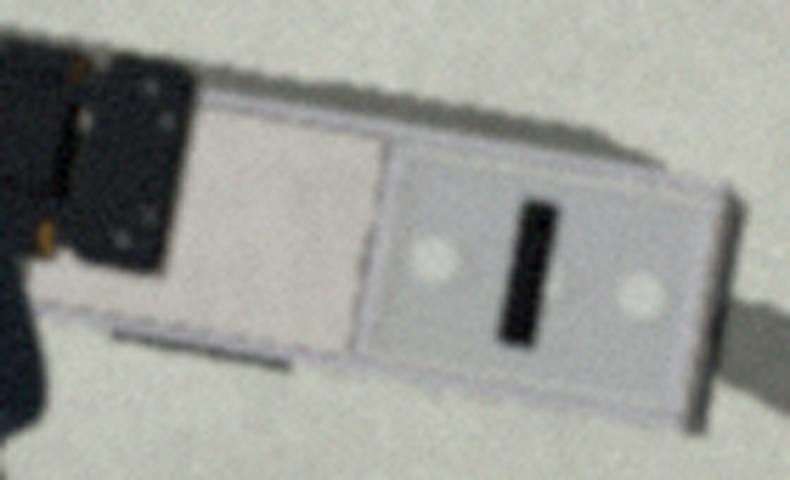

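The cover now spans the whole bay up to its end wall. The handle is at (528,273), centred over the bay, with plain caps visible at (434,260) and (640,294), and the arm is clear. Handing in.

```bash
python3 -c "
from plant import robot
print(robot.finish_job())"
```

```text
the job is handed in; nothing more can be done
None
```

The job is done and handed in at about 38 s of the 72 s allowed; `finish_job()` gives no verdict.

**What I did:**
- Slid the cover from about 23 mm open to its open stop.
- Moved the flanged tube from the well nearest the housing to the free corner hole of the rack, lowering it until it touched bottom (about 9 N).
- Lowered the rack's plain tube into the emptied well until it touched bottom (about 11 N).
- Slid the cover to its shut stop.

**Last checks:**
- **Cover:** handle travel between the stops came to about 135 mm, as specified. The final top picture shows the cover over the whole bay.
- **Tubes:** before closing, the bay showed three plain caps at equal height. The rack showed five upright flanged tubes. These were judged by eye.
- **Arm:** it ended clear, with wrist force near zero.
- **Bystanders:** I did not re-measure them. The carried tube passed with its foot at about 160 mm and I saw no contact.

**Disagreements:**
- The two cameras differed by about 4 mm along y on the wells, and the top camera read about 2 mm off the gripped handle. I used a value in between, and both tubes went in without side force.
- My first yaw estimate for the analyser (-7.5°) gave about 11 N sideways on the handle while opening. I corrected it to about -8.4°.

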